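Press the round flask down into the sprung test cradle

TASK

Lift the ball-shaped flask out of the wooden bin and set it upright in the ring of the sprung test cradle, leaving the other two bottles standing in the bin. Press the flask down until the ring is fully down on its stops, as for a leak test, and finish while still holding the flask there: the ring springs back up as soon as you let go.

Things in the scene. Friction and masses are not known exactly. Their poses are not given: they have to be found in the camera images.
- round_flask: the flask to press: bare aluminium, ball-shaped body 52 mm across with a small flat foot (about 28 mm), plain straight neck 20 mm across from 46 to 88 mm above the foot, narrower black rubber stopper 16 mm across on top up to 98 mm, 0.08 to 0.17 kg. Origin: centre of the foot's underside; z along the neck. It stands upright in the bin
- flask_neck (a point): point on the axis of the round flask's neck, 70 mm above its foot: a good height to grip (the ball's shoulder meets the neck at 46 mm)
- flask_ball (a point): centre of the round flask's ball, 22 mm above its foot
- straight_bottle: another bottle in the bin, to be left there: straight cylindrical body 40 mm across, 36 mm high to its shoulder, neck and stopper as on the round flask (neck 20 mm across from 46 to 88 mm, stopper to 98 mm), bare aluminium. Origin: centre of the underside, z up
- cone_flask: another bottle in the bin, to be left there: conical body 52 mm across at the foot, neck and stopper as on the round flask (neck 20 mm across from 46 to 88 mm, stopper to 98 mm), bare aluminium. Origin: centre of the underside, z up
- bin: open wooden bin 84 mm (its x) by 250 mm (its y), 45 mm high, walls and floor 5 mm, fixed to the bench. The three bottles stand in a row along its y, about 80 mm apart, in any order. Origin: centre of its underside
- cradle: sprung ring cradle, fixed to the bench: dark steel round base 112 mm across and 14 mm thick, three posts 43 mm from the centre, tops 70 mm above the bench, each with a coil spring and a fat dark stop collar whose top is 32 mm above the bench. A brass ring on three sleeves slides down the posts. Origin: centre of the base's underside
- ring_seat (a point): centre of the brass ring's top edge; it moves with the ring. The ring is 60 mm across with a 42 mm hole, 10 mm high, top edge 60 mm above the bench when up. Seated in it, the flask rests with its ball on the hole's edge, its foot about 7 mm below this point
- cradle_ring (a joint): how far the ring has been pressed straight down, m: 0 up (at rest), 0.014 fully down with its sleeves on the stop collars. The springs push back with about 4.5 N at 0, rising to about 12.5 N at 0.014; the flask's weight alone does not move it
Mind the look-alikes: they are no part of the job. Leave any red look-alike of the round_flask alone.

How it is judged:
By the outcome, as a careful person would: the job done as asked, in the order asked, and still so for the second after the job is handed in, while the arm keeps its last pose, push and grip.
It also fails if it takes over 48 s, if anything falls off the work surface, if the arm or the gripper's body presses on something with over 40 N, if the wrist force passes 120 N, or if a joint passes its speed limit or range.

ROBOT

A 6-joint arm with a two-finger parallel gripper is mounted at the origin on a cart in front of the work surface, level with it; the furniture and walls round the work are solid. World frame = base frame: x ahead of the robot, y to its left, z up, the work surface at z = 0. Lengths are in m, angles in rad, forces in N, time in s.
With the tool pointing down it reaches from about 0.35 to 0.775 m from the base axis. Payload 5.5 kg.
Tool frame: the origin (TCP) lies midway between the tips of the shut fingers; the grasp point (between the pads) lies 19 mm behind it; z points along the fingers, y is the direction in which the jaws open and shut (so a half turn about z gives the same grasp; the last joint's range is limited). The gripper opens to 85 mm and grips with 20 to 120 N. Pads are 22 mm wide; open, the fingers measure 114 mm over their backs; the gripper's body (76 mm by 85 mm) begins 54 mm behind the grasp point. The pads swing forward as they close: fully open they stand 13 mm farther back than shut.
Start: joints at [-1.367, 0.313, 0.046, 1.304, 0, 1.431], TCP at [0.194, -0.541, 0.231] pointing down, gripper open.
Joint ranges: [-2.76, 2.76], [-0.86, 1.69], [-1.03, 1.26], [-2.2, 2.34], [-1.47, 1.5], [-3.14, 3.14]. Speed limits (rad/s): [2.57, 2.57, 3.14, 3.14, 3.14, 3.14].

INTERFACE

Orientations are given as a unit quaternion [w, x, y, z].
In Python, from workcell import env gives the robot as it stands.
- The arm moves only by the shell command python3 -m creep 'ROWS' [OPENING] [FORCE]. ROWS is JSON, a list of rows, each a list of 6 numbers: the shift along the tool's x, y, z in m, then the turn, a rotation vector about the tool's x, y, z in degrees. A call has exactly 8 rows; each row is the pose to reach, as a shift and turn from the pose commanded when the call began, along the tool's axes at that moment; what a row does not reach only later rows make up. A row lasts 1/10 s, in which the tool goes at most 50 mm and 8.59 degrees, less where a joint would pass 70% of its speed; a pose out of reach is approached as far as the arm can. A call with a gripper value outside its range is refused whole. OPENING is the finger opening in m, from 0 to 0.0854, set as the call begins (- or left out, the last holds). The fingers move at their own pace and stop on an object; FORCE is the grip in N (left out, the last holds). Time passes only in rows, so rows that repeat a pose let the fingers close, or fill a call up. It gives the time, the measured TCP pose, the force and the opening at its end, in the units of the state.
- env.get_state(): the state, without advancing time (a new reading comes with each control period).
- env.read_camera(name): name is "scene" or "top" or "wrist"; returns (picture, depth): 480x640x3 uint8, blue, green, red; 480x640 float32, m along the optical axis (not along the pixel's ray), 0 where there is no reading.
- env.camera_params(name): a dict with "fx", "fy", "cx", "cy" (pixels), "position" and "orientation" of the camera in the world. Camera axes: x right, y up, looking along -z (the intrinsics and any distortion apply to the point x, -y, -z); pixel columns grow to the right and rows downward; lengths in m; the calibration is good to about 2 mm. A picture is of the moment at which its call begins: read the wrist's pose just before it. camera_params takes no time and is no camera call; for the wrist camera it gives the pose at the moment of the call.
- env.hand_in(): hands the job in, once; it reports no verdict.
The state is a dict: "clock": time; "joint_pos": joint angles; "qvel": joint speeds; "tau": joint torques, N m; "tcp_pos": TCP position; "orientation": TCP orientation; "wrist_force": force on the tool from outside, world axes, zero at the start; "ft_torque": the same for the moment, N m; "finger_gap": finger opening in m.
Only numpy, scipy, OpenCV 4.12 (cv2) and the standard library are available. Lean on these libraries where they do the work, as an engineer would, in place of code of your own. Each camera call takes 0.05 s, during which the arm holds its last target. There are 200 camera calls.

## Working session

There is one attempt and no reset: what is moved stays moved. The work goes in short steps, Python scripts to look and compute and a shell command to move; the robot and the scene stay as the last step left them, time stands still between calls to the robot, and variables do not carry over. Pictures are saved under pics/ and viewed, about 8 in all and at most 12, crops included, and the job is handed in when it is done.

```bash
ls; mkdir -p pics
python3 - <<'E'
from workcell import env
import cv2,numpy as np
for n in ("top","scene"):
    p=env.camera_params(n); print(n,p)
    im,d=env.read_camera(n); cv2.imwrite(f"pics/{n}0.png",im); np.save(f"{n}0.npy",d); print(np.percentile(d,[0,5,50,95]))
print(env.get_state())
E
```

```text
pics
top {'fx': 490.9483328353166, 'fy': 490.9483328353166, 'cx': 323.43212557446003, 'cy': 240.49919733868236, 'position': array([0.42540212, 0.14245423, 0.93677517]), 'orientation': array([ 0.70997314,  0.01453506, -0.01504942, -0.70391789])}
[0.         0.46062143 0.94663325 1.83169199]
scene {'fx': 584.8197448912795, 'fy': 584.8197448912795, 'cx': 314.36915977575717, 'cy': 234.04242090748377, 'position': array([-0.13723479,  0.81633543,  0.49113089]), 'orientation': array([-0.30525729, -0.20069568,  0.51182963,  0.77754078])}
[0.         0.         1.08246821 3.07112151]
{'clock': 0.1, 'joint_pos': array([-1.36658902e+00,  3.13946736e-01,  4.50954743e-02,  1.30358910e+00,
        1.88086254e-05,  1.43117941e+00]), 'qvel': array([-0.00109129, -0.00125631,  0.00159598, -0.00116058,  0.00027966,
       -0.00098479]), 'tau': array([ 2.14573927e-03, -4.81728208e+01,  2.99242526e+01,  1.28281483e-02,
       -1.17766012e-04, -8.72742049e-06]), 'tcp_pos': array([ 0.19372209, -0.54090811,  0.23048702]), 'orientation': array([-8.21894635e-04,  9.85259138e-01,  1.71066521e-01, -1.71432667e-05]), 'wrist_force': array([-0.82832618,  0.33956682,  1.2232582 ]), 'ft_torque': array([-0.05257257,  0.03942644,  0.04157668]), 'finger_gap': 0.08535070504460486}
```

View pics/top0.png

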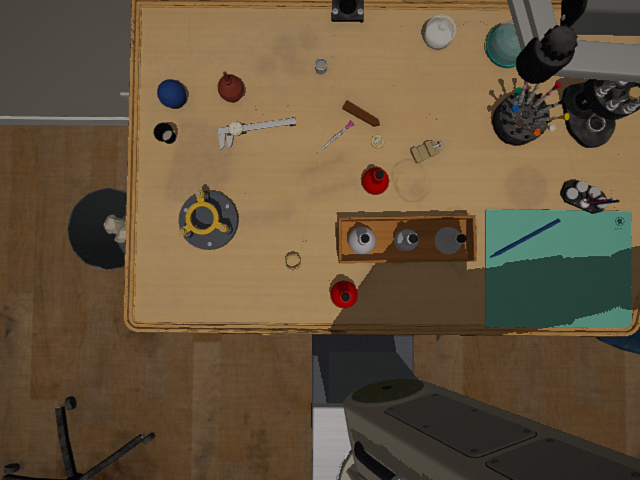

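View pics/scene0.png

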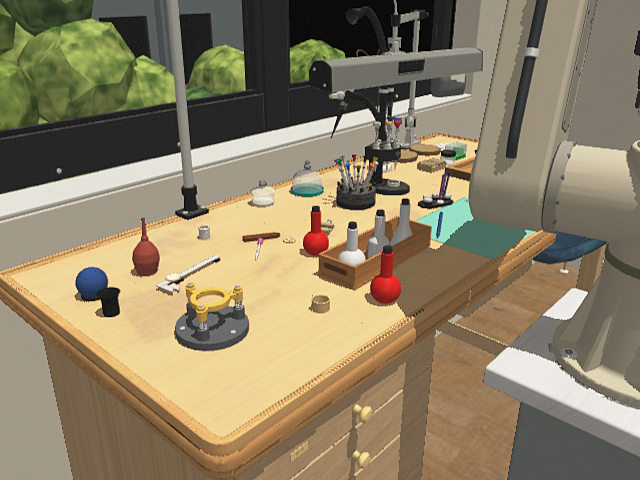

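The top view shows a bin at about (405,238) with three bottles in it. The left one (362,238) looks ball-shaped. The cradle is at (205,218), and red decoys are at (375,180) and (344,294). Next I'll zoom in and measure.

```bash
cat > h.py <<'E'
import numpy as np, cv2
from scipy.spatial.transform import Rotation as R
from workcell import env
def RT(p): return R.from_quat(np.roll(p["orientation"],-1)).as_matrix(), np.array(p["position"])
def ray(p,u,v):
    M,o=RT(p); d=np.array([(u-p["cx"])/p["fx"],-(v-p["cy"])/p["fy"],-1.]); return o,M@d
def onz(p,u,v,z):
    o,d=ray(p,u,v); return o+d*(z-o[2])/d[2]
def cloud(p,d):
    M,o=RT(p); v,u=np.mgrid[:480,:640]
    c=np.stack([(u-p["cx"])/p["fx"],-(v-p["cy"])/p["fy"],-np.ones_like(u,float)],-1)*d[...,None]
    return c@M.T+o
def proj(p,X):
    M,o=RT(p); c=M.T@(np.asarray(X)-o); return p["cx"]+p["fx"]*c[0]/-c[2], p["cy"]-p["fy"]*c[1]/-c[2]
E
python3 - <<'E'
from h import *
a=cv2.imread("pics/top0.png");b=cv2.imread("pics/scene0.png")
A=cv2.resize(a[195:315,325:485],(640,480),interpolation=cv2.INTER_CUBIC)[:300]
B=cv2.resize(b[185:310,300:440],None,fx=3,fy=3,interpolation=cv2.INTER_CUBIC)[:290]
C=cv2.resize(a[180:255,170:245],None,fx=4,fy=4,interpolation=cv2.INTER_CUBIC)
o=np.zeros((600,800,3),np.uint8);o[:300,:640]=A;o[305:595,:B.shape[1]]=B;o[300:600,450:750]=C
cv2.imwrite("pics/zoom.png",o)
for n in("top","scene"):
    p=env.camera_params(n);P=cloud(p,np.load(n+"0.npy"));np.save(n+"P.npy",P)
P=np.load("topP.npy")
for u,v in [(362,238),(366,239),(407,239),(412,239),(461,239),(375,180),(344,294),(345,238),(337,214),(205,192),(231,222),(187,232),(600,290)]:
    print(u,v,P[v,u].round(3))
# yellow ring
hsv=cv2.cvtColor(a,cv2.COLOR_BGR2HSV)
# tall things in work area
for n in("top","scene"):
    Q=np.load(n+"P.npy").reshape(-1,3);d=np.load(n+"0.npy").ravel()
    Q=Q[(d>0)&(Q[:,2]>0.11)&(Q[:,0]>0.25)&(Q[:,0]<1.0)&(abs(Q[:,1])<.8)]
    k=np.unique((Q//.1).astype(int),axis=0,return_counts=True)
    print(n,[(tuple(int(t) for t in i),int(c)) for i,c in zip(*k) if c>8])
E
```

```text
362 238 [0.465 0.076 0.103]
366 239 [0.463 0.07  0.103]
407 239 [ 0.464 -0.001  0.095]
412 239 [ 0.464 -0.008  0.104]
461 239 [ 0.465 -0.092  0.104]
375 180 [0.569 0.052 0.079]
344 294 [0.37  0.106 0.1  ]
345 238 [0.469 0.101 0.008]
337 214 [0.515 0.116 0.002]
205 192 [0.551 0.362 0.031]
231 222 [0.497 0.316 0.015]
187 232 [0.475 0.387 0.058]
600 290 [ 0.375 -0.385 -0.   ]
top [((2, -2, 5), 76), ((2, -1, 2), 250), ((2, -1, 3), 1127), ((2, -1, 4), 3370), ((2, -1, 5), 4469), ((2, 0, 1), 17), ((2, 0, 2), 458), ((2, 0, 3), 471), ((2, 0, 4), 687), ((2, 0, 5), 148), ((5, -2, 4), 93), ((5, -2, 5), 530), ((5, -1, 4), 287), ((5, -1, 5), 932), ((6, -4, 1), 648), ((6, -3, 1), 43), ((6, -2, 1), 32), ((6, -2, 5), 944), ((6, -1, 4), 274), ((6, -1, 5), 3603), ((7, -4, 1), 781), ((7, -3, 1), 16), ((7, -3, 2), 871), ((7, -3, 3), 1018), ((7, -2, 1), 39), ((7, -2, 2), 355), ((7, -2, 3), 430)]
scene [((6, -4, 1), 290), ((7, -8, 2), 347), ((7, -8, 3), 110), ((7, -7, 2), 367), ((7, -7, 3), 151), ((7, -6, 2), 390), ((7, -6, 3), 195), ((7, -5, 1), 30), ((7, -5, 2), 419), ((7, -5, 3), 589), ((7, -5, 4), 106)
[... 154 characters left out ...]
(8, -8, 1), 61), ((8, -8, 2), 10), ((8, -8, 3), 110), ((8, -8, 4), 71), ((8, -7, 3), 20), ((8, -7, 4), 39), ((8, -6, 1), 127), ((8, -6, 2), 83), ((8, -6, 3), 73), ((8, -6, 4), 37), ((8, -5, 1), 388), ((8, -5, 2), 181), ((8, -5, 3), 277), ((8, -5, 4), 326), ((8, -4, 1), 40), ((8, -4, 2), 212), ((8, -3, 1), 65), ((8, -2, 2), 39), ((8, -2, 3), 18), ((8, 0, 1), 57), ((8, 0, 2), 66), ((8, 0, 3), 71), ((8, 0, 4), 40), ((8, 1, 1), 111), ((8, 1, 2), 107), ((8, 1, 3), 137), ((8, 1, 4), 80), ((9, -8, 1), 108), ((9, -8, 2), 13), ((9, -8, 3), 100), ((9, -8, 4), 13), ((9, 0, 1), 36), ((9, 0, 2), 50), ((9, 0, 3), 51), ((9, 0, 4), 43), ((9, 1, 1), 215), ((9, 1, 2), 272), ((9, 1, 3), 298), ((9, 1, 4), 197)]
```

View pics/zoom.png

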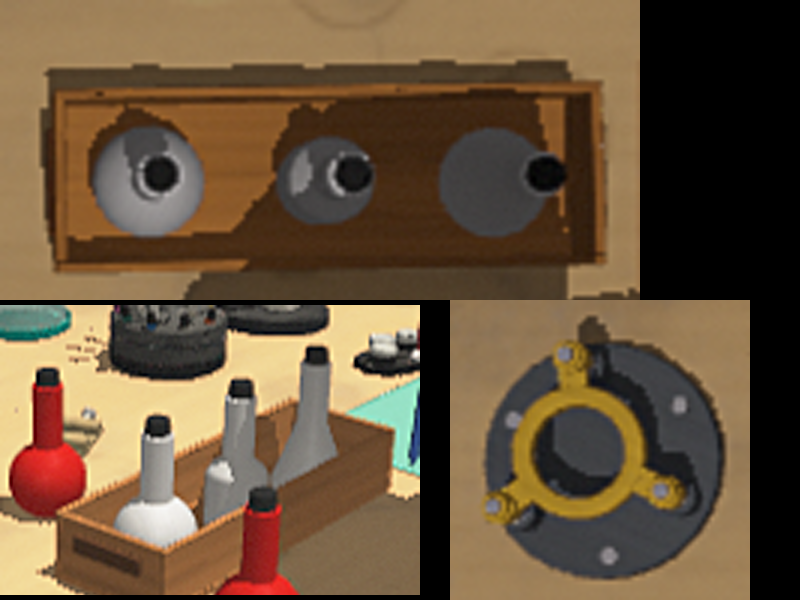

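The zoom shows that the left bottle is the round, bare-metal one, with its stopper at top-image pixel (364.5,238.5). The middle one is straight and the right one is the cone. The brass ring sits at about (203,218). Now I'll take precise measurements.

```bash
cat >> h.py <<'E'
def mat(q): return R.from_quat(np.roll(q,-1)).as_matrix()
def circ(X):
    s=np.linalg.lstsq(np.c_[2*X,np.ones(len(X))],(X**2).sum(1),rcond=None)[0]
    return s[:2],np.sqrt(s[2]+s[:2]@s[:2])
E
python3 - <<'E'
from h import *
a=cv2.imread("pics/top0.png");b=cv2.imread("pics/scene0.png")
pt,ps=env.camera_params("top"),env.camera_params("scene")
def cen(mask,box):
    m=np.zeros_like(mask);x0,x1,y0,y1=box;m[y0:y1,x0:x1]=mask[y0:y1,x0:x1]
    n,l,s,c=cv2.connectedComponentsWithStats(m); i=1+np.argmax(s[1:,4]); return c[i],s[i],l==i
dark=(a.max(2)<45).astype(np.uint8)
c,s,_=cen(dark,(355,375,228,250)); print("stopper px",c,s,onz(pt,*c,.102))
c2,s2,_=cen((b.max(2)<50).astype(np.uint8),(340,364,215,240)); print("scene stopper",c2,s2)
# triangulate (scene blob centre ~ z .098 on the axis)
o1,d1=ray(pt,*c);o2,d2=ray(ps,*c2)
t=np.linalg.lstsq(np.c_[d1,-d2],o2-o1,rcond=None)[0]; print(o1+d1*t[0],o2+d2*t[1])
hsv=cv2.cvtColor(a,cv2.COLOR_BGR2HSV)
y=((hsv[...,0]>18)&(hsv[...,0]<32)&(hsv[...,1]>170)&(hsv[...,2]>90)).astype(np.uint8)
_,s,y=cen(y,(165,250,175,260)); print("yellow",s)
cs,h=cv2.findContours(y.astype(np.uint8),cv2.RETR_CCOMP,cv2.CHAIN_APPROX_NONE)
i=max((i for i in range(len(cs)) if h[0][i][3]>=0),key=lambda i:len(cs[i]))
X=np.array([onz(pt,*q[0],.060)[:2] for q in cs[i]]); print("hole",circ(X))
o=max((i for i in range(len(cs)) if h[0][i][3]<0),key=lambda i:len(cs[i]))
X=np.array([onz(pt,*q[0],.060)[:2] for q in cs[o]]); c0=circ(X)[0]
for _ in range(5):
    r=np.hypot(*(X-c0).T);c0,rr=circ(X[r<.034])
print("outer",c0,rr,(r<.034).sum(),len(X))
P=np.load("topP.npy");Q=P[175:260,165:250];
m=(abs(Q[...,2]-.014)<.004)&(a[175:260,165:250].max(2)<90);q=Q[m][:,:2].astype(np.float32)
print("base",cv2.minEnclosingCircle(q))
T=P.reshape(-1,3);T=T[(T[:,2]>.35)&(T[:,0]>.45)&(T[:,0]<.9)&(T[:,1]<.3)&(T[:,1]>-.35)];print("lamp",T.min(0),T.max(0))
st=env.get_state();print(mat(st["orientation"]).round(3))
E
```

```text
stopper px [364.57692308 238.11538462] [361 234   8   9  52] [0.46501593 0.07199287 0.102     ]
scene stopper [351.90243902 225.24390244] [348 222   8   7  41]
[0.46527552 0.07153113 0.09652958] [0.46402323 0.0705073  0.09655658]
yellow [179 190  49  46 601]
hole (array([0.50118927, 0.36016677]), np.float64(0.02173915951618864))
outer [0.50140294 0.3601827 ] 0.029183351299027094 89 160
base ((0.5014384388923645, 0.3598567843437195), 0.055828601121902466)
lamp [ 0.59042795 -0.14392217  0.48195502] [ 0.66001391 -0.01917038  0.53888664]
[[ 0.941  0.337 -0.   ]
 [ 0.337 -0.941  0.002]
 [ 0.    -0.002 -1.   ]]
```

```bash
cat >> h.py <<'E'
def rel(pos,yaw=None):
    """shift (m) and turn (deg) in tool axes to a world position and jaw (tool y) heading in deg, tool kept vertical"""
    s=env.get_state();M=mat(s["orientation"]);sh=M.T@(np.array(pos)-s["tcp_pos"])
    if yaw is None: return sh.round(4)
    a=np.radians(yaw);y=np.array([np.cos(a),np.sin(a),0]);z=np.array([0,0,-1.]);N=np.c_[np.cross(y,z),y,z]
    return np.r_[sh.round(4),np.degrees(R.from_matrix(M.T@N).as_rotvec()).round(2)]
E
python3 - <<'E'
from h import *
s=env.get_state();y=mat(s["orientation"])[:,1];print(np.degrees(np.arctan2(y[1],y[0])))
# arcs: jaw heading follows -radial convention printed
for i in range(1,8):
    f=i/7;r=.575+f*(.46-.575);a=-70.3+f*33
    print(rel([r*np.cos(np.radians(a)),r*np.sin(np.radians(a)),.2305],a))
E
```

```text
-70.30031251650362
[ 0.0459 -0.0179  0.     -0.09   -0.02   -4.71  ]
[ 8.88e-02 -3.97e-02  1.00e-04 -9.00e-02 -2.00e-02 -9.43e+00]
[ 1.284e-01 -6.480e-02  1.000e-04 -9.000e-02 -3.000e-02 -1.414e+01]
[ 1.646e-01 -9.260e-02  2.000e-04 -9.000e-02 -3.000e-02 -1.886e+01]
[ 1.970e-01 -1.228e-01  2.000e-04 -9.000e-02 -3.000e-02 -2.357e+01]
[ 2.257e-01 -1.550e-01  3.000e-04 -9.000e-02 -4.000e-02 -2.829e+01]
[ 2.505e-01 -1.888e-01  4.000e-04 -9.000e-02 -4.000e-02 -3.300e+01]
```

```bash
python3 -m creep '[[0.046,-0.018,0,0,0,-4.7],[0.089,-0.04,0,0,0,-9.4],[0.128,-0.065,0,0,0,-14.1],[0.165,-0.093,0,0,0,-18.9],[0.197,-0.123,0,0,0,-23.6],[0.226,-0.155,0,0,0,-28.3],[0.25,-0.189,0,0,0,-33],[0.25,-0.189,0,0,0,-33]]' 0.0854 100
python3 - <<'E'
from h import *
for i in range(1,8):
    f=i/7;r=.46+f*.0105;a=-37.3+f*(37.3+8.74)
    print(rel([r*np.cos(np.radians(a)),r*np.sin(np.radians(a)),.23-.03*f],a))
E
```

```text
clock: 0.9
tcp_pos: [0.3657, -0.2745, 0.2311]
orientation: [-0.001, 0.895, 0.447, 0.0]
wrist_force: [0.0, 0.4, 0.3]
finger_gap: 0.0856
[ 4.96e-02  1.60e-03  5.50e-03 -1.20e-01 -9.00e-02 -6.19e+00]
[ 1.021e-01 -5.700e-03  9.800e-03 -1.200e-01 -1.000e-01 -1.276e+01]
[ 1.537e-01 -1.890e-02  1.420e-02 -1.100e-01 -1.000e-01 -1.934e+01]
[ 2.035e-01 -3.810e-02  1.860e-02 -1.100e-01 -1.100e-01 -2.592e+01]
[ 2.510e-01 -6.290e-02  2.300e-02 -1.000e-01 -1.200e-01 -3.249e+01]
[ 2.954e-01 -9.310e-02  2.750e-02 -9.000e-02 -1.200e-01 -3.907e+01]
[ 3.362e-01 -1.283e-01  3.190e-02 -9.000e-02 -1.300e-01 -4.565e+01]
```

```bash
python3 -m creep '[[0.048,0,0.005,0,0,-6],[0.097,-0.005,0.009,0,0,-12.5],[0.146,-0.018,0.014,0,0,-19],[0.194,-0.035,0.018,0,0,-25.5],[0.24,-0.057,0.022,0,0,-32],[0.284,-0.085,0.027,0,0,-38.8],[0.325,-0.115,0.031,0,0,-45.5],[0.336,-0.128,0.032,0,0,-45.6]]'
python3 - <<'E'
from h import *
p=env.camera_params("wrist");im,d=env.read_camera("wrist");cv2.imwrite("pics/w1.png",im);np.save("w1.npy",d)
s=env.get_state();print(s["tcp_pos"],p["position"])
print(proj(p,[.465,.0715,.103]))
for pos in([.465,.0715,.2],[.465,.0715,.058]):print(rel(pos,8.74))
E
```

```text
clock: 1.7
tcp_pos: [0.4671, 0.0684, 0.1985]
orientation: [-0.001, 0.652, 0.758, -0.0]
wrist_force: [-0.4, -0.3, 0.4]
finger_gap: 0.0854
[0.46606302 0.07003163 0.19840452] [0.45464494 0.15295222 0.34113165]
(np.float64(315.87895503886284), np.float64(238.4285246146872))
[ 0.0016 -0.0008 -0.0016 -0.1    -0.13   -0.19  ]
[ 0.0013 -0.0006  0.1404 -0.1    -0.13   -0.19  ]
```

View pics/w1.png

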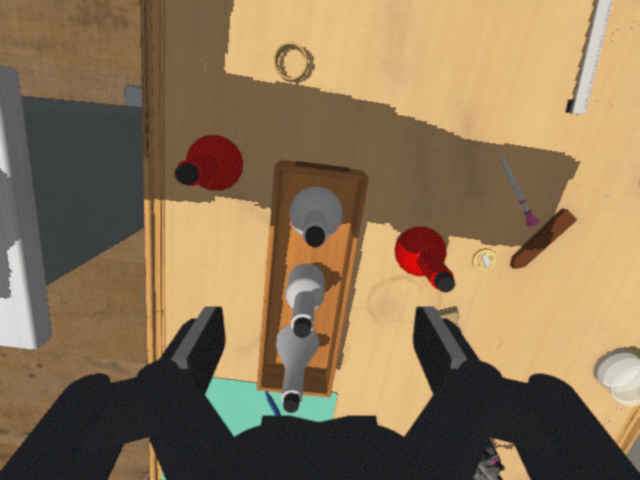

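The wrist view shows the round flask's stopper at (315,237), within about 1 px of the prediction. The jaws straddle the bin's width and the path down is clear.

```bash
python3 -m creep '[[0.0015,-0.0007,0.02,0,0,0],[0.0015,-0.0007,0.045,0,0,0],[0.0015,-0.0007,0.07,0,0,0],[0.0015,-0.0007,0.095,0,0,0],[0.0015,-0.0007,0.115,0,0,0],[0.0015,-0.0007,0.13,0,0,0],[0.0015,-0.0007,0.14,0,0,0],[0.0015,-0.0007,0.14,0,0,0]]'
python3 - <<'E'
from h import *
print(rel([.465,.0715,.058],8.74),env.get_state()["tcp_pos"])
E
```

```text
clock: 2.55
tcp_pos: [0.4654, 0.0665, 0.0579]
orientation: [-0.001, 0.654, 0.756, -0.001]
wrist_force: [-0.9, -0.2, 0.3]
finger_gap: 0.0851
[ 5.0e-03  3.0e-04 -1.0e-04 -1.6e-01 -1.0e-02 -5.0e-01] [0.46539961 0.06647963 0.05793128]
```

```bash
python3 -m creep '[[0.0025,0,0,0,0,0],[0.0045,0,0,0,0,0],[0.0045,0,0,0,0,0],[0.0045,0,0,0,0,0],[0.0045,0,0,0,0,0],[0.0045,0,0,0,0,0],[0.0045,0,0,0,0,0],[0.0045,0,0,0,0,0]]'
python3 - <<'E'
from h import *
print(rel([.465,.0715,.058],8.74),env.get_state()["tcp_pos"])
E
```

```text
clock: 3.35
tcp_pos: [0.4657, 0.0714, 0.0593]
orientation: [0.0, 0.654, 0.756, -0.0]
wrist_force: [-0.7, 0.4, -0.1]
finger_gap: 0.0853
[ 2.0e-04 -7.0e-04  1.3e-03 -0.0e+00  1.0e-02 -4.4e-01] [0.46570388 0.07144984 0.05928649]
```

Aligned. Now I'll close the fingers.

```bash
python3 -m creep '[[0,-0.0005,0.001,0,0,0],[0,-0.0005,0.001,0,0,0],[0,-0.0005,0.001,0,0,0],[0,-0.0005,0.001,0,0,0],[0,-0.0005,0.001,0,0,0],[0,-0.0005,0.001,0,0,0],[0,-0.0005,0.001,0,0,0],[0,-0.0005,0.001,0,0,0]]' 0 100
python3 -m creep '[[0,0,0,0,0,0],[0,0,-0.01,0,0,0],[0,0,-0.025,0,0,0],[0,0,-0.045,0,0,0],[0,0,-0.07,0,0,0],[0,0,-0.095,0,0,0],[0,0,-0.12,0,0,0],[0,0,-0.14,0,0,0]]'
python3 - <<'E'
from h import *
s=env.get_state();im,d=env.read_camera("scene");im2,_=env.read_camera("wrist")
o=np.zeros((480,800,3),np.uint8);o[:,:400]=cv2.resize(im[120:400,230:430],(400,560))[:480];o[90:390,400:]=cv2.resize(im2,(400,300));cv2.imwrite("pics/lift.png",o)
print(s["tcp_pos"],s["finger_gap"],s["wrist_force"])
E
```

```text
clock: 4.15
tcp_pos: [0.4653, 0.0714, 0.0584]
orientation: [0.0, 0.654, 0.756, 0.0]
wrist_force: [-0.0, 0.1, 1.5]
finger_gap: 0.0177
clock: 4.95
tcp_pos: [0.4652, 0.0714, 0.2001]
orientation: [0.0, 0.654, 0.756, 0.0]
wrist_force: [-0.2, 0.1, -2.3]
finger_gap: 0.0177
[0.4652424  0.07140998 0.2000933 ] 0.01766794357111953 [-0.2058137   0.08566609 -2.31651699]
```

View pics/lift.png

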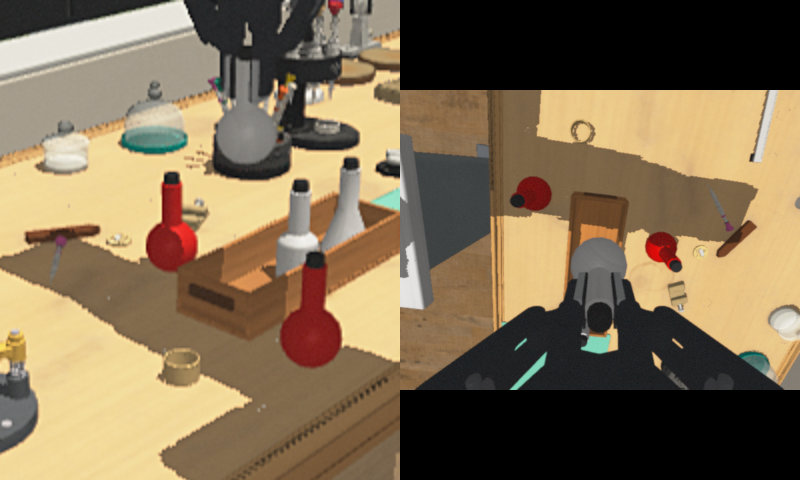

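The lift worked. The flask hangs upright in the jaws and the other two bottles are still standing in the bin.

Run:
```python
from h import *
p=env.camera_params("scene");o,d=ray(p,353.5,186);
# point on the ray nearest the vertical axis
q=np.array([.4652,.0714])-o[:2];t=q@d[:2]/(d[:2]@d[:2]);print("ball",o+t*d)
for f in(.5,1):print(rel([.465+f*.0364,.0714+f*.2886,.2],8.74+27*f))
```

```text
ball [0.46337689 0.06993299 0.16951591]
[ 1.404e-01  3.690e-02  1.300e-03  2.900e-01  9.000e-02 -1.394e+01]
[ 2.806e-01  7.570e-02  1.400e-03  2.800e-01  1.300e-01 -2.744e+01]
```

```bash
python3 -m creep '[[0.014,0.004,0,0,0,-1.4],[0.052,0.014,0,0,0,-5.2],[0.098,0.027,0,0,0,-9.7],[0.144,0.039,0,0,0,-14.1],[0.19,0.051,0,0,0,-18.6],[0.233,0.063,0,0,0,-22.8],[0.266,0.072,0,0,0,-26],[0.28,0.076,0,0,0,-27.2]]'
python3 -m creep '[[0,0,0,0,0,0],[0,0,0,0,0,0],[0,0,0,0,0,0],[0,0,0,0,0,0],[0,0,0,0,0,0],[0,0,0,0,0,0],[0,0,0,0,0,0],[0,0,0,0,0,0]]'
python3 - <<'E'
from h import *
s=env.get_state();print(s["tcp_pos"],s["finger_gap"],s["wrist_force"])
print(rel([.5014,.360,.2],35.7))
a=env.read_camera("scene")[0];b=env.read_camera("wrist")[0];c=env.read_camera("top")[0]
cv2.imwrite("pics/c_scene.png",a);cv2.imwrite("pics/c_wrist.png",b);cv2.imwrite("pics/c_top.png",c)
o=np.zeros((600,800,3),np.uint8);o[:480,:400]=cv2.resize(a[120:360,110:310],(400,480));o[:300,400:]=cv2.resize(b,(400,300));o[300:,400:]=cv2.resize(c[140:290,120:320],(400,300));cv2.imwrite("pics/over.png",o)
E
```

```text
clock: 5.85
tcp_pos: [0.4992, 0.3622, 0.1962]
orientation: [-0.001, 0.456, 0.89, -0.001]
wrist_force: [0.4, 0.5, -2.0]
finger_gap: 0.0178
clock: 6.65
tcp_pos: [0.5001, 0.3593, 0.1984]
orientation: [0.0, 0.458, 0.889, 0.0]
wrist_force: [0.5, -0.7, -1.6]
finger_gap: 0.0176
[0.5000832  0.35931147 0.19836988] 0.01760878430523218 [ 0.5481943  -0.67049563 -1.59256916]
[-2.0e-04  1.5e-03 -1.6e-03  1.0e-02  1.0e-02 -2.2e-01]
```

View pics/over.png

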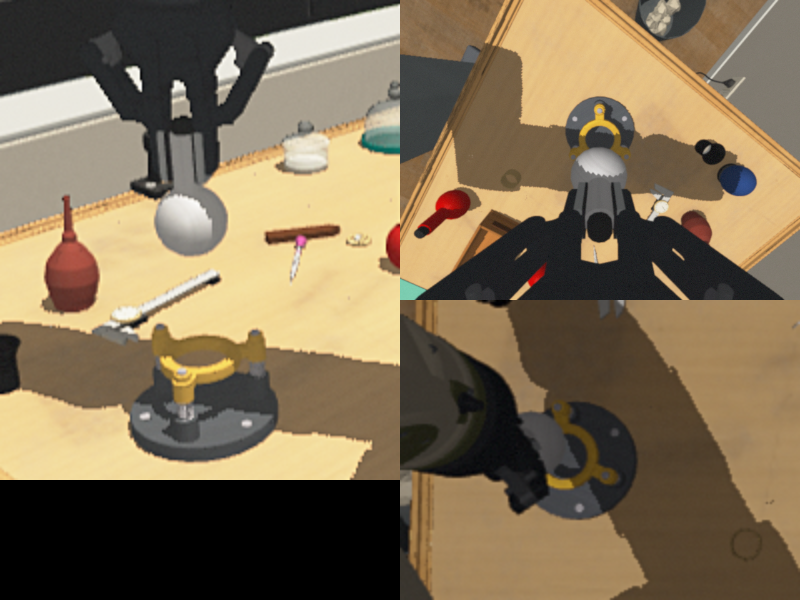

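The flask is hanging above the ring, with its ball at scene-crop (192,218) and the ring directly below at (205,355). Descending now, with a small correction along y.

```bash
python3 -m creep '[[0,0.001,0.01,0,0,0],[0,0.0015,0.025,0,0,0],[0,0.0015,0.04,0,0,0],[0,0.0015,0.055,0,0,0],[0,0.0015,0.068,0,0,0],[0,0.0015,0.076,0,0,0],[0,0.0015,0.080,0,0,0],[0,0.0015,0.080,0,0,0]]'
python3 - <<'E'
from h import *
s=env.get_state();print(s["tcp_pos"],s["wrist_force"],rel([.5014,.360,.1064],35.7))
E
```

```text
clock: 7.6
tcp_pos: [0.501, 0.3602, 0.1177]
orientation: [-0.0, 0.458, 0.889, -0.0]
wrist_force: [0.9, 0.9, -1.9]
finger_gap: 0.0176
[0.5010378  0.36019932 0.11769949] [ 0.90267519  0.89346653 -1.85755915] [-0.0004  0.0002  0.0113 -0.05   -0.     -0.2   ]
```

```bash
python3 -m creep '[[0,0,0.003,0,0,0],[0,0,0.006,0,0,0],[0,0,0.008,0,0,0],[0,0,0.010,0,0,0],[0,0,0.011,0,0,0],[0,0,0.012,0,0,0],[0,0,0.012,0,0,0],[0,0,0.012,0,0,0]]' - 120
python3 - <<'E'
from h import *
s=env.get_state();print(s["tcp_pos"],s["wrist_force"],s["ft_torque"])
E
```

```text
clock: 8.4
tcp_pos: [0.5012, 0.3604, 0.1067]
orientation: [0.0, 0.458, 0.889, 0.0]
wrist_force: [-2.1, -1.1, 2.3]
finger_gap: 0.0174
[0.50123089 0.36041575 0.10668999] [-2.10490529 -1.06037008  2.30164487] [-0.0799819   0.34439363 -0.0352871 ]
```

Contact: about 4 N up, plus roughly 2 N pushing toward −radial (tool −y). I'll ease over slightly and press further.

```bash
python3 -m creep '[[0,-0.001,0,0,0,0],[0,-0.001,0.002,0,0,0],[0,-0.001,0.004,0,0,0],[0,-0.001,0.006,0,0,0],[0,-0.001,0.008,0,0,0],[0,-0.001,0.010,0,0,0],[0,-0.001,0.010,0,0,0],[0,-0.001,0.010,0,0,0]]'
python3 - <<'E'
from h import *
for _ in range(4):
    env.read_camera("scene");s=env.get_state();print(s["tcp_pos"],s["wrist_force"],s["ft_torque"],s["finger_gap"])
E
```

```text
clock: 9.2
tcp_pos: [0.5005, 0.3605, 0.0969]
orientation: [-0.0, 0.458, 0.889, 0.001]
wrist_force: [-3.2, 2.0, 6.6]
finger_gap: 0.0174
[0.50053324 0.36054321 0.09697533] [-2.4052639   2.68617034  7.10163682] [0.55211171 0.56533157 0.02681185] 0.017184239110226342
[0.50056225 0.36054077 0.0969575 ] [-2.9646151   2.47574739  7.19147678] [0.60330709 0.54415841 0.04158299] 0.017048207480420872
[0.50053586 0.36054271 0.09696131] [-2.08460722  1.7796875   7.4203541 ] [ 0.52554603  0.56039091 -0.01704302] 0.01766776287280236
[0.50052565 0.36054813 0.09697321] [-2.15658122  2.35643927  6.9254605 ] [ 0.55009103  0.57558971 -0.00728155] 0.017338818079924635
```

```bash
python3 -m creep '[[0.001,0,0,0,0,0],[0.001,0,0.001,0,0,0],[0.001,0,0.002,0,0,0],[0.001,0,0.003,0,0,0],[0.001,0,0.004,0,0,0],[0.001,0,0.004,0,0,0],[0.001,0,0.004,0,0,0],[0.001,0,0.004,0,0,0]]'
python3 - <<'E'
from h import *
for _ in range(4):
    a,d=env.read_camera("scene");s=env.get_state();print(s["tcp_pos"],s["wrist_force"],s["ft_torque"],s["finger_gap"])
E
```

```text
clock: 10.2
tcp_pos: [0.5004, 0.3608, 0.0933]
orientation: [0.001, 0.458, 0.889, 0.001]
wrist_force: [-1.8, 1.0, 8.7]
finger_gap: 0.0174
[0.50038819 0.36081317 0.09335275] [-1.97428654e+00 -4.64902349e-04  8.51981913e+00] [ 0.03429055  0.41319843 -0.0166594 ] 0.017123466554500547
[0.50040351 0.36081868 0.09338413] [-1.93834781  0.61589677  9.11265586] [ 0.0272548   0.45399145 -0.04475302] 0.017272578590544096
[0.50037102 0.36083233 0.09335008] [-2.22891964  0.16179695  8.50266724] [ 0.04076542  0.45818462 -0.05397094] 0.01749650378662348
[0.50036257 0.36081125 0.09334887] [-2.05747555 -0.10750474  9.6938957 ] [ 0.02033116  0.48210136 -0.01296071] 0.01735898579356408
```

```bash
python3 -m creep '[[0,0,0.0005,0,0,0],[0,0,0.001,0,0,0],[0,0,0.0015,0,0,0],[0,0,0.002,0,0,0],[0,0,0.002,0,0,0],[0,0,0.002,0,0,0],[0,0,0.002,0,0,0],[0,0,0.002,0,0,0]]'
python3 - <<'E'
from h import *
for _ in range(3):
    a,d=env.read_camera("scene");s=env.get_state();print(s["tcp_pos"],s["wrist_force"],s["ft_torque"],s["finger_gap"])
cv2.imwrite("pics/press.png",cv2.resize(a[210:360,150:275],None,fx=4,fy=4,interpolation=cv2.INTER_CUBIC))
E
```

```text
clock: 11.2
tcp_pos: [0.5004, 0.3609, 0.0918]
orientation: [0.001, 0.458, 0.889, 0.001]
wrist_force: [-3.1, -0.6, 10.5]
finger_gap: 0.0172
[0.5004114  0.36083421 0.09178317] [-2.95168028 -0.65658474 11.38395888] [-0.05002577  0.62488501  0.01787123] 0.017478298784156004
[0.50038593 0.36081129 0.09173313] [-3.15379627 -1.42283039 11.41522137] [-0.02337856  0.58569629 -0.02246742] 0.017624913555304798
[0.50040914 0.36083094 0.09174713] [-2.07017931 -0.43618697 10.84191013] [-0.05160746  0.61277643 -0.05574145] 0.017225814329882946
```

View pics/press.png

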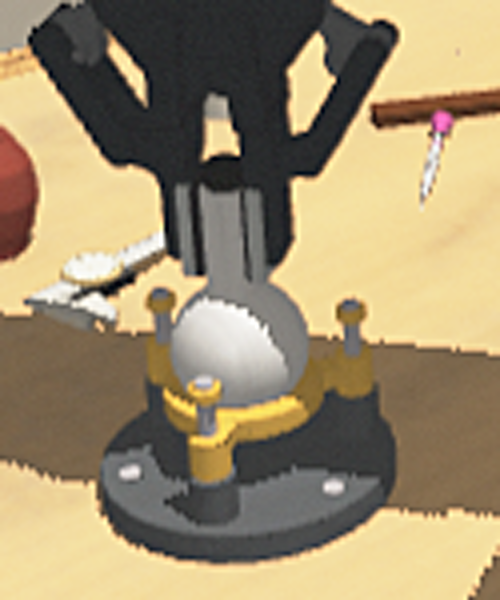

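The picture shows the flask upright in the ring, with the front sleeve, at (212,465), about at its collar. There's no hard-stop force rise yet, so I'll press on in small steps.

```bash
python3 -m creep '[[0,0,0.0005,0,0,0],[0,0,0.001,0,0,0],[0,0,0.001,0,0,0],[0,0,0.001,0,0,0],[0,0,0.001,0,0,0],[0,0,0.001,0,0,0],[0,0,0.001,0,0,0],[0,0,0.001,0,0,0]]'
python3 -m creep '[[0,0,0.0005,0,0,0],[0,0,0.001,0,0,0],[0,0,0.001,0,0,0],[0,0,0.001,0,0,0],[0,0,0.001,0,0,0],[0,0,0.001,0,0,0],[0,0,0.001,0,0,0],[0,0,0.001,0,0,0]]'
```

```text
clock: 12.15
tcp_pos: [0.5004, 0.3609, 0.0916]
orientation: [0.001, 0.458, 0.889, 0.001]
wrist_force: [-3.6, -0.4, 15.5]
finger_gap: 0.0174
clock: 12.95
tcp_pos: [0.5005, 0.361, 0.0915]
orientation: [0.001, 0.458, 0.889, 0.001]
wrist_force: [-5.6, -1.5, 20.3]
finger_gap: 0.0176
```

That's a hard stop: the TCP has stalled and force climbs about 5 N per mm commanded (about 22 N net). I'll hold for one call, then check.

```bash
python3 -m creep '[[0,0,0,0,0,0],[0,0,0,0,0,0],[0,0,0,0,0,0],[0,0,0,0,0,0],[0,0,0,0,0,0],[0,0,0,0,0,0],[0,0,0,0,0,0],[0,0,0,0,0,0]]'
python3 - <<'E'
from h import *
p=env.camera_params("scene");a,d=env.read_camera("scene");s=env.get_state();print(s["tcp_pos"],s["wrist_force"],s["finger_gap"])
def ys(im,dd):
    h=cv2.cvtColor(im,cv2.COLOR_BGR2HSV);m=(h[...,0]>18)&(h[...,0]<32)&(h[...,1]>150)&(h[...,2]>80)&(dd>0)
    P=cloud(p,dd);r=np.hypot(P[...,0]-.5014,P[...,1]-.36);m&=(r<.032)&(P[...,2]>.03)
    return np.percentile(P[m][:,2],[5,50,95]).round(4),m.sum()
print("before",ys(cv2.imread("pics/scene0.png"),np.load("scene0.npy")),"now",ys(a,d))
o=np.zeros((600,800,3),np.uint8);o[:,:500]=cv2.resize(a[210:360,150:275],None,fx=4,fy=4,interpolation=cv2.INTER_CUBIC);o[:250,500:]=cv2.resize(a[185:310,300:450],(300,250));cv2.imwrite("pics/final.png",o)
E
```

```text
clock: 13.75
tcp_pos: [0.5005, 0.3609, 0.0915]
orientation: [0.001, 0.458, 0.889, 0.001]
wrist_force: [-5.7, -2.0, 20.4]
finger_gap: 0.0171
[0.5004981  0.36095573 0.09149256] [-6.08526833 -0.95843842 20.93752728] 0.017731083557814494
before (array([0.0527, 0.0584, 0.0602]), np.int64(460)) now (array([0.0381, 0.0443, 0.046 ]), np.int64(238))
```

View pics/final.png

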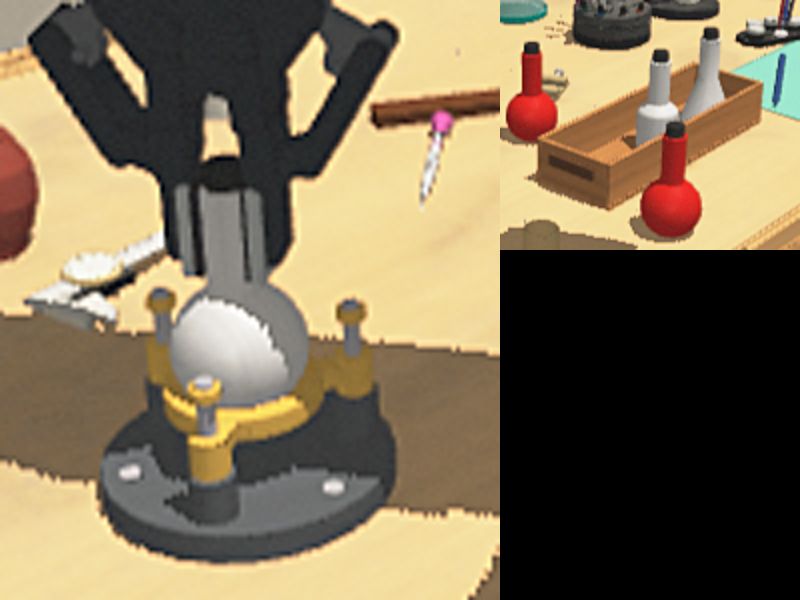

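The ring top dropped from 60 mm to 46 mm, which is the full 14 mm. The flask is upright, the sleeves rest on the collars, and the other two bottles and the red decoys are still standing. I'm handing in now.

```bash
python3 -c "
from workcell import env; print(env.hand_in())"
```

```text
the job is handed in; nothing more can be done
None
```

I lifted the round flask out of the bin by its neck and set it upright in the cradle ring. I pressed it down onto the stops and handed the job in at about 13.8 s, still holding it there with the grip set to 120 N.

**Ring down:** the depth image shows the ring's top edge going from 60 mm to 46 mm, the full 14 mm of travel. The gripper stopped moving at a height of 91.5 mm while the force kept rising, to a steady 22 N or so net. That is more than the springs' 12.5 N, so the ring is on its stops.

**Surroundings:** the last picture shows the straight and cone bottles still standing in the bin and the red look-alikes untouched.

**Small disagreements:**
- About 6 N of sideways force remained at the end, so the flask may be about 1 mm off centre. It still looked upright and steady.
- The finger opening read 17 to 18 mm on the 20 mm neck. I put this down to the pads giving under the grip. A camera check during the lift put the ball within 1 mm of its expected height, so the grip is at the intended height on the neck.

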